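Unlock the bench thickness gauge and hold its foot open

ROBOT

A 6-joint arm with a two-finger parallel gripper is mounted at the origin on a cart in front of the work surface, level with it; the furniture and walls round the work are solid. World frame = base frame: x ahead of the robot, y to its left, z up, the work surface at z = 0. Lengths are in m, angles in rad, forces in N, time in s.
With the tool pointing down it reaches from about 0.35 to 0.875 m from the base axis. Payload 15.5 kg.
Tool frame: the origin (TCP) lies on the centre line of the jaws, within the pads' length; the fingertips stand 19 mm ahead of it and the grasp point (between the pads) is the TCP (r.tips_ahead is the z of the fingertips in the tool frame, in m); z points along the fingers, y is the line along which they close (so a half turn about z gives the same grasp; the last joint's range is limited). The gripper opens to 85 mm and grips with 20 to 120 N. Pads are 22 mm wide; open, the fingers measure 114 mm over their backs; the gripper's body (76 mm by 85 mm) begins 54 mm behind the grasp point. The pads swing forward as they close: fully open they stand 13 mm farther back than shut.
Start: joints at [-1.284, 0.494, 1.345, -0, 1.302, -0.096], TCP at [0.233, -0.58, 0.25] pointing down, gripper open.
Joint ranges: [-2.91, 2.91], [-0.82, 2.16], [0.22, 2.67], [-1.22, 4.37], [0.12, 2.79], [-3.08, 3.08]. Speed limits (rad/s): [1.89, 1.89, 2.57, 3.01, 3.01, 3.01].

INTERFACE

Orientations are given as a rotation vector (axis times angle).
In Python, from workcell import r gives the robot as it stands. Calls block until the motion is done:
- r.move_ptp(position, orientation): joint-space move of the TCP to a pose.
- r.move_linear(position, attitude=None, feed=0.15, until_force=None): straight line of the TCP; attitude=None keeps the orientation; feed is the mean speed in m/s. With until_force (N) it stops when the force on the tool has changed by that much, and returns True; else False.
- r.set_joints(angles): joint-space move.
- r.open() and r.gripper_close(): open the fingers fully, or close them until they stop; the grip force is fixed at half the most.
- r.hold(seconds).
- r.solve_ik(position, orientation): joint angles nearest the present ones, or None.
- r.sense(): the state.
- r.read_camera(name): name is "scene" or "top" or "wrist"; returns the picture (400x640x3 uint8, red, green, blue); there is no depth.
- r.calibration(name): a dict with "K" (3x3 intrinsics, pixels), "k1" (the pictures are not rectified: a ray, as slopes to the right and down, at radius r is drawn at 1 + k1 r^2 times it, then the intrinsics apply), "T" (4x4, takes a point from camera to world coordinates). Camera axes: x right, y up, looking along -z (the intrinsics and any distortion apply to the point x, -y, -z); pixel columns grow to the right and rows downward; lengths in m; the calibration is good to about 2 mm. A picture is of the moment at which its call begins: read the wrist's pose just before it. calibration takes no time and is no camera call; for the wrist camera it gives the pose at the moment of the call.
A pose or a line that the arm cannot do raises r.Unreachable and nothing moves.
- r.close_job(): hands the job in; it is judged then, once.
The state is a dict: "clock": time; "joint_positions": joint angles; "dq": joint speeds; "effort": joint torques, N m; "tcp_pos": TCP position; "eef_rot": TCP orientation; "contact_force": force on the tool from outside, world axes, zero at the start; "moment": the same for the moment, N m; "opening": finger opening in m; "finger_force": force on a finger pad.
Only numpy, scipy, OpenCV 4.12 (cv2) and the standard library are available. Lean on these libraries where they do the work, as an engineer would, in place of code of your own. Each camera call takes 0.05 s, during which the arm holds its last target. There are 200 camera calls.

TASK

The bench thickness gauge is back from calibration with its transport pin still in. Pull the pin straight out by its knob, against its spring catch, and lay it in the accessory tray. Then press the gauge's lift lever down until the measuring foot stands 8 mm above the anvil (dial hand at the eight o'clock mark; never run it up against the 12 mm stop) and finish while still holding the lever down there, so that a colleague can slide a coated panel under the foot; leave the other things on the desk where they are.

Things in the scene. Friction and masses are not known exactly. Their poses are not given: they have to be found in the camera images.
- gauge: bench thickness gauge, 170 x 120 x 187 mm, fixed: grey base and column, aluminium head, 50 mm dial in front. Origin: under the base's centre; x to the back (dial faces -x), y to the side where the lift lever sticks out, z up. Head: x -37 to 10, y -30 to 30, z 80 to 142 mm; dial case out to x -47, top z 132. Lever ears on it: x -33 to 0, y 12 to 66, to z 174 (plunger on the front one to 180)
- transport_pin: loose pin, 69 mm, about 50 g, locking the lever: black knob 18 mm thick, 24 mm long, then neck 6 mm, collar 3 mm (20 mm thick), steel shank 36 mm (10 mm thick) with a catch groove. Origin: knob's middle; x along the pin, knob to tip. At the start level in the ears, x along the gauge's x, knob at the gauge's x -54, y 54, z 159 mm. Pull to -x: catch yields at about 10 to 15 N, tip clear after 36 mm
- lift_lever: steel lift lever lying sideways over the gauge's head. Origin: its fulcrum, at the gauge's x -15, y 24, z 160 mm; y along the lever to the press pad 80 mm out, z up at rest. Level at rest; it turns about x, pad going down, and springs back: about 5 N at the pad at first, 9 N at its stop (0.5 rad). Locked while the transport pin is in
- lever_pad (a point): middle of the top face of the lever's black press pad (24 mm across, 28 mm along the lever), 169 mm above the desk at rest. Press it straight down with the closed fingertips: about 27 mm down gives 8 mm of lift (3.3 mm for each mm)
- spindle (a joint): lift of the measuring foot above the anvil, in m: 0 at rest, end stop at 0.012. It rises 24 mm for each rad that the lift lever turns. The dial hand turns clockwise by one of the twelve marks for each mm
- accessory_tray: shallow grey open tray, 110 x 160 x 18 mm, fixed to the desk. Origin: centre of its underside; x across (110 mm), y along (160 mm), z up; walls 4 mm, floor about 5 mm above the desk. A low rib at y = -46 mm parts off a strip with three spare steel feet (20 mm high); the free part reaches from y -44 to 76 mm
- weight_1: largest of three brass weights, a bystander, 32 mm wide and 46 mm high, origin under its centre
- weight_2: middle brass weight, a bystander, 26 mm wide and 36 mm high, origin under its centre
- weight_3: smallest brass weight, a bystander, 20 mm wide and 30 mm high, origin under its centre
- beaker: clear beaker, a bystander, 65 mm wide and 87 mm high, origin under its centre
- dropper_bottle: brown dropper bottle, a bystander, 34 mm wide and 103 mm high, origin under its centre
- petri_dish_1: clear dish, a bystander, 65 mm wide and 14 mm high, origin under its centre
- coating_gauge: hand-held grey coating meter, a bystander, 102 x 54 x 27 mm, origin under its centre

How it is judged:
By the outcome, as a careful person would: the job done as asked, in the order asked, and still so for the second after the job is handed in, while the arm keeps its last pose, push and grip.
It also fails if it takes over 45 s, if anything falls off the work surface, if the arm or the gripper's body presses on something with over 40 N, if the wrist force passes 120 N, or if a joint passes its speed limit or range.

## Working session

There is one attempt and no reset: what is moved stays moved. The work goes in short steps, each a Python script; the robot and the scene stay as the last script left them, time stands still between calls to the robot, and variables do not carry over. Pictures are saved under pics/ and viewed, at most 10 in all, crops included, and the job is handed in when it is done.

```bash
mkdir -p pics; cat > h.py <<'E'
import numpy as np, cv2
from workcell import r
def save(name,img): cv2.imwrite('pics/'+name,img[:,:,::-1])
def cal(n):
    c=r.calibration(n); return np.array(c["K"]),c["k1"],np.array(c["T"])
def proj(P,c):
    K,k1,T=c; P=np.atleast_2d(P); p=(P-T[:3,3])@T[:3,:3]
    s=np.c_[p[:,0],-p[:,1]]/(-p[:,2:3]); s=s*(1+k1*(s**2).sum(1,keepdims=True))
    return s@K[:2,:2].T+K[:2,2]
def ray(uv,c):
    K,k1,T=c; s0=np.linalg.solve(K[:2,:2],np.array(uv,float)-K[:2,2]); s=s0.copy()
    for _ in range(30): s=s0/(1+k1*(s@s))
    d=T[:3,:3]@np.array([s[0],-s[1],-1]); return T[:3,3],d
def at_z(uv,z,c):
    o,d=ray(uv,c); return o+d*(z-o[2])/d[2]
E
python3 - <<'E'
from h import *
for n in("scene","top"):
    save(n+'1.png',r.read_camera(n)); print(n,r.calibration(n))
s=r.sense(); print(s["clock"],s["eef_rot"],s["tcp_pos"],r.tips_ahead)
E
```

```text
scene {'K': array([[368.80295205,   0.        , 317.52356697],
       [  0.        , 368.80295205, 199.53549862],
       [  0.        ,   0.        ,   1.        ]]), 'k1': -0.031075437991114348, 'T': array([[ 0.42572088,  0.50655046, -0.74977888, -0.33194661],
       [-0.90475019,  0.22571332, -0.36122097, -0.44453509],
       [-0.01374157,  0.83214189,  0.5543925 ,  0.79804655],
       [ 0.        ,  0.        ,  0.        ,  1.        ]])}
top {'K': array([[377.67655676,   0.        , 312.64168583],
       [  0.        , 377.67655676, 199.06626936],
       [  0.        ,   0.        ,   1.        ]]), 'k1': -0.09220384113856414, 'T': array([[ 0.00163662,  0.99076096, -0.13560991,  0.40907105],
       [-0.99999645,  0.0013362 , -0.00230631, -0.00954235],
       [-0.0021038 ,  0.1356132 ,  0.99075962,  1.22364741],
       [ 0.        ,  0.        ,  0.        ,  1.        ]])}
0.1 [-3.08345929e+00 -5.95957375e-01  1.73417660e-04] [ 0.23279641 -0.579722    0.2497608 ] 0.019
```

View pics/scene1.png

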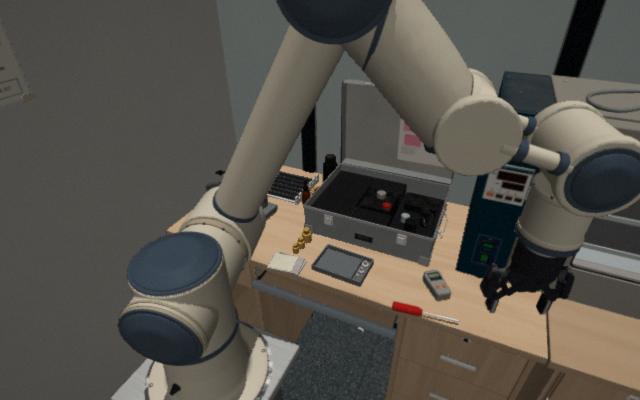

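View pics/top1.png

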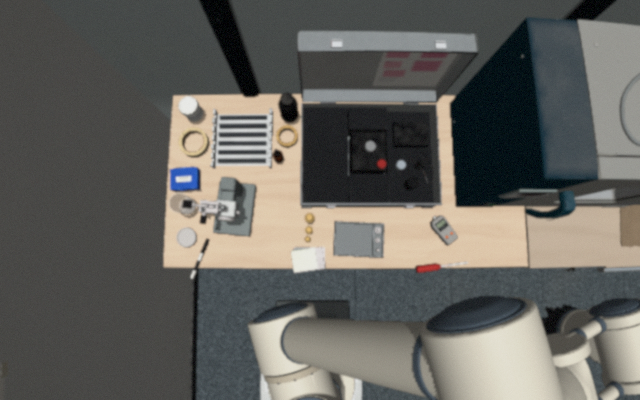

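The top view shows the gauge near (235,207) with its lever towards the left (+y). The tray is near (358,240), the coating meter at (444,230), the weights at (309,228), the beaker at (183,204) and the petri dish at (187,237). In the scene view the arm hides the gauge.

```bash
python3 - <<'E'
from h import *
im=cv2.imread('pics/top1.png')
save('topcrop.png',cv2.resize(im[165:285,160:310],None,fx=5,fy=5,interpolation=cv2.INTER_CUBIC)[:,:,::-1])
c=cal("top")
for n,uv,z in [("gauge base",(235,208),.02),("lever",(203,207),.165),("trayc",(358,240),.015),("tray ul",(335,223),.018),("ur",(384,223),.018),("ll",(334,256),.018),("lr",(384,257),.018)]: print(n,at_z(uv,z,c).round(3))
T=np.array(r.calibration("wrist")["T"]); s=r.sense()
from scipy.spatial.transform import Rotation as R
Rt=R.from_rotvec(s["eef_rot"]).as_matrix()
print("cam in tool",(Rt.T@(T[:3,3]-s["tcp_pos"])).round(3),(Rt.T@T[:3,:3]).round(3), r.calibration("wrist")["K"][0])
E
```

```text
gauge base [0.544 0.243 0.02 ]
lever [0.531 0.305 0.165]
trayc [ 0.443 -0.152  0.015]
tray ul [ 0.497 -0.078  0.018]
ur [ 0.497 -0.236  0.018]
ll [ 0.392 -0.075  0.018]
lr [ 0.389 -0.233  0.018]
cam in tool [ 0.084  0.001 -0.125] [[-0.001  0.944  0.329]
 [ 1.     0.001 -0.   ]
 [-0.     0.329 -0.944]] [346.13689145   0.         321.67189033]
```

View pics/topcrop.png

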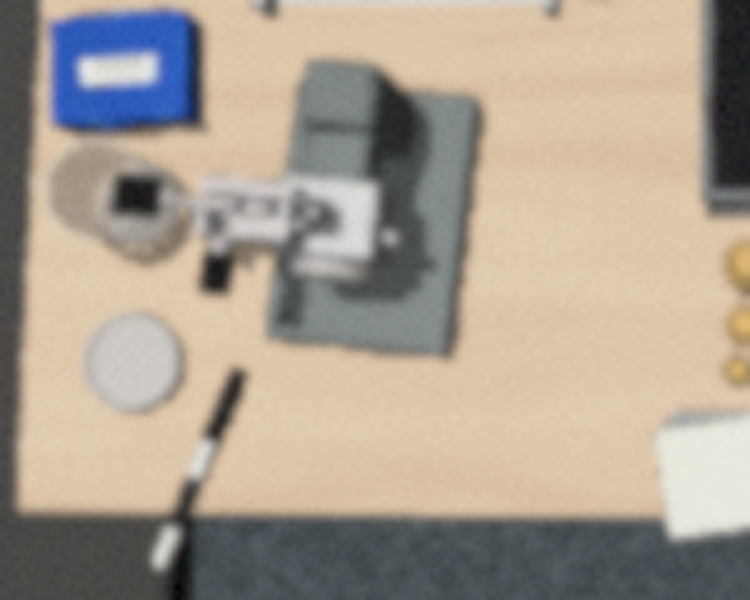

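```bash
cat >> h.py <<'E'
from scipy.spatial.transform import Rotation as R
def down(phi):
    c,s=np.cos(phi),np.sin(phi)
    return R.from_matrix(np.array([[c,s,0],[s,-c,0],[0,0,-1]])).as_rotvec()
E
python3 - <<'E'
from h import *
import json
c=cal("top")
print("knob",at_z((203,219.4),.168,c),"pad",at_z((187.2,204.2),.169,c))
print([None if (q:=r.solve_ik([.52,.30,.3],down(p))) is None else q[5].round(2) for p in (0,np.pi,-np.pi+.01,-.1)])
p=np.pi
r.move_ptp([.42,-.12,.40],down(0.2))
r.move_ptp([.57,.28,.36],down(p-.1))
print(r.sense()["joint_positions"].round(2),r.sense()["clock"])
K=cal("wrist"); save('w1.png',r.read_camera("wrist")); np.savez('w1.npz',K=K[0],k=K[1],T=K[2])
save('sc2.png',r.read_camera("scene"))
E
```

```text
knob [0.49516258 0.30257853 0.168     ] pad [0.53820362 0.34974768 0.169     ]
[np.float64(1.99), np.float64(-1.15), np.float64(-1.16), np.float64(2.09)]
[ 0.36  0.43  1.15 -0.    1.56 -1.11] 3.8417
```

View pics/w1.png

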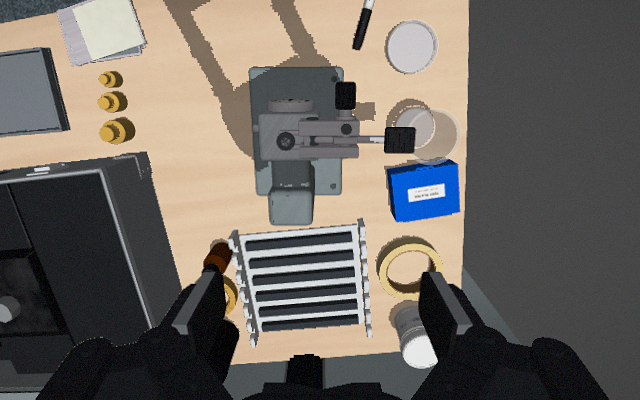

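The wrist view shows the knob at about (345,95), the press pad at (400,140), the base corners at about (249,67), (343,66), (341,195) and (257,195), and the beaker beyond and below the pad. I'll refine the knob and pad by thresholding the dark pixels.

```bash
python3 - <<'E'
from h import *
d=np.load('w1.npz'); c=(d['K'],float(d['k']),d['T'])
im=cv2.imread('pics/w1.png').max(2)
m=(im<45).astype(np.uint8)
def blob(x0,y0,x1,y1):
    n,l,s,ce=cv2.connectedComponentsWithStats(m[y0:y1,x0:x1]); i=1+np.argmax(s[1:,4])
    pts=np.argwhere(l==i)[:,::-1]+[x0,y0]
    rect=cv2.minAreaRect(pts.astype(np.float32)); return rect,s[i]
kr,ks=blob(328,76,362,115); pr,ps=blob(378,118,425,160)
print(kr,ks,pr,ps)
k=at_z(kr[0],.161,c)[:2]; p=at_z(pr[0],.168,c)[:2]
print(k,p,np.linalg.norm(p-k),np.hypot(39,50))
yaw=np.arctan2(*(p-k)[::-1])-np.arctan2(50,39)
print("yaw",np.degrees(yaw))
for uv in [(249,67),(343,66),(341,195),(257,195)]: print(at_z(uv,.02,c).round(4))
for yw in (yaw,np.radians(-5.5)):
    Rm=np.array([[np.cos(yw),-np.sin(yw)],[np.sin(yw),np.cos(yw)]])
    print("origin",k-Rm@[-.054,.054],p-Rm@[-.015,.104])
E
```

```text
((345.0, 95.5), (27.0, 20.0), 90.0) [  7   6  21  28 557] ((399.0, 139.5), (25.0, 30.0), 90.0) [  6   9  31  26 764]
[0.4979757  0.30618117] [0.54120111 0.35181847] 0.06285856212545174 63.41135544995076
yaw -5.491040005267767
[0.456  0.1969 0.02  ]
[0.4673 0.3152 0.02  ]
[0.6374 0.2981 0.02  ]
[0.6252 0.18   0.02  ]
origin [0.54656064 0.24726171] [0.54618051 0.24686036]
origin [0.54655143 0.24725411] [0.54616409 0.24685958]
```

```bash
cat >> h.py <<'E'
G0=np.array([.5464,.2471,0]); YAW=np.radians(-5.48)
RG=R.from_euler('z',YAW).as_matrix()
def g(x,y,z): return G0+RG@(np.array([x,y,z])/1000)
def st(t=""):
    s=r.sense(); print(t,"t",round(s["clock"],2),"tcp_g",(RG.T@(s["tcp_pos"]-G0)*1000).round(1),"Fg",(RG.T@s["contact_force"]).round(1),"open",round(s["opening"]*1000,1),"ff",s["finger_force"])
    return s
E
python3 - <<'E'
from h import *
o=down(np.pi+YAW)
r.move_ptp(g(-57,54,240),o); st()
print(r.move_linear(g(-57,54,166),feed=.1,until_force=8)); st("at knob")
r.gripper_close(); st("gripped")
save('w2.png',r.read_camera("wrist"))
E
```

```text
t 4.58 tcp_g [-55.8  54.2 241.2] Fg [ 1.9 -0.   0.2] open 85.5 ff 0.0
False
at knob t 5.47 tcp_g [-56.6  54.2 166.6] Fg [ 0.7 -0.8  0.6] open 85.4 ff 0.0
gripped t 6.11 tcp_g [-57.   54.2 166.2] Fg [-1.9  2.   3.8] open 15.6 ff 58.36445331573486
```

View pics/w2.png

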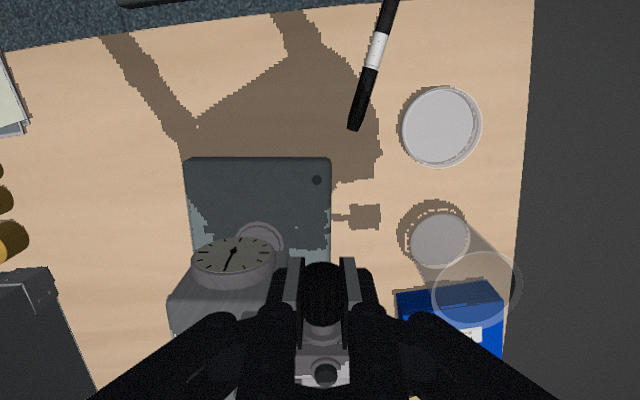

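The knob is held between the pads at about (322,285), and the dial hand is visible near (232,255), at its zero mark. Next I pull.

```bash
python3 - <<'E'
from h import *
for x in (-59,-62,-70,-80,-100,-118):
    r.move_linear(g(x,54,166),feed=.05 if x>-80 else .1); st(x)
r.move_linear(g(-118,54,230),feed=.15); st("up")
save('w3.png',r.read_camera("wrist"))
E
```

```text
-59 t 6.41 tcp_g [-58.2  54.3 166.3] Fg [4.6 1.6 0.7] open 15.9 ff 58.53868067264557
-62 t 6.66 tcp_g [-61.3  54.1 166.1] Fg [5.2 1.3 0.6] open 15.5 ff 58.699142932891846
-70 t 6.97 tcp_g [-70.3  54.  166. ] Fg [-2.6  2.2  2. ] open 15.9 ff 59.07093107700348
-80 t 7.22 tcp_g [-81.1  53.8 165.7] Fg [-6.9  1.9  2.3] open 15.6 ff 59.265979528427124
-100 t 7.57 tcp_g [-100.2   53.9  166. ] Fg [-0.7 -0.2 -0.6] open 15.7 ff 58.720863461494446
-118 t 7.9 tcp_g [-118.    54.   166.1] Fg [ 0.   0.5 -0. ] open 15.9 ff 58.721049427986145
up t 8.47 tcp_g [-118.    53.8  229.5] Fg [-0.2  0.1 -1. ] open 15.8 ff 58.71601581573486
```

View pics/w3.png

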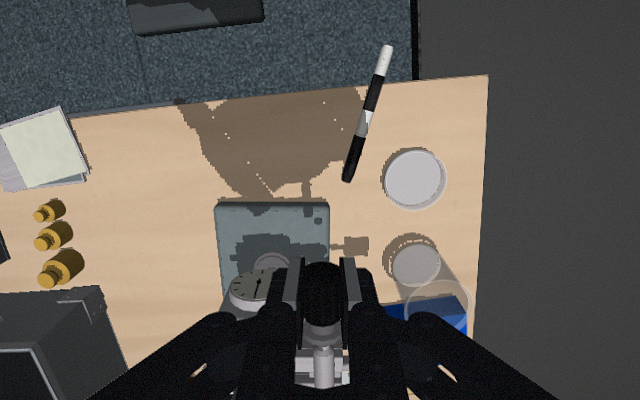

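The pin is free: its shank shows at (322,365), in line with the knob, and the hand is still at zero. Now to the tray, with a look before placing.

```bash
python3 - <<'E'
from h import *
r.move_ptp([.42,-.137,.23],down(np.pi)); s=st(); print(s["joint_positions"].round(2),s["tcp_pos"])
K=cal("wrist"); im=r.read_camera("wrist"); save('w4.png',im); np.savez('w4.npz',K=K[0],k=K[1],T=K[2])
c=cal("wrist")
# expected tray corners/rib for check
ov=im.copy()
for x in (-55,55):
  for y,z in ((-80,18),(80,18),(-46,8)):
    u=proj(np.array([.4438+x/1e3,-.1555+y/1e3,z/1e3]),c)[0]; print(x,y,u.round(0)); cv2.circle(ov,tuple(int(v) for v in u),3,(255,0,0),1)
save('w4o.png',ov)
E
```

```text
t 10.18 tcp_g [ -88.9 -393.8  229.9] Fg [-0.2 -0.3 -0.5] open 15.8 ff 58.68801534175873
[-0.45  0.26  1.8   0.    1.08 -2.02] [ 0.42030259 -0.13643485  0.22993234]
-55 -80 [222. 142.]
-55 80 [386. 141.]
-55 -46 [258. 140.]
55 -80 [231. 244.]
55 80 [380. 244.]
55 -46 [264. 240.]
```

View pics/w4o.png

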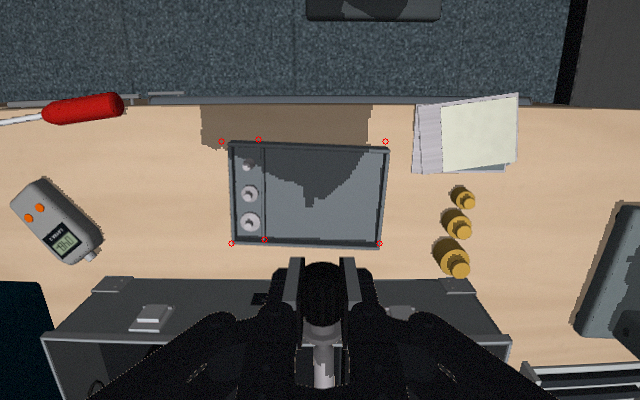

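The tray rim corners are at (229,142), (389,147), (381,249) and (230,244), and the feet strip is on the left (-y) with its rib near u=265. I fit the tray pose from these.

```bash
python3 - <<'E'
from h import *
d=np.load('w4.npz'); c=(d['K'],float(d['k']),d['T'])
W=np.array([at_z(u,.018,c)[:2] for u in [(229,142),(389,147),(381,249),(230,244)]])
print(W.round(4)); print("centre",W.mean(0))
L=np.array([[-55,-80],[-55,80],[55,80],[55,-80]])/1e3
A=(W-W.mean(0)); H=L.T@A; yaw=np.arctan2(H[0,1]-H[1,0],H[0,0]+H[1,1]); print("yaw",np.degrees(yaw))
print("sides",np.linalg.norm(W-np.roll(W,-1,0),axis=1))
print("case edge",at_z((320,268),.1,c))
c_,s_=np.cos(yaw),np.sin(yaw); Rt=np.array([[c_,-s_],[s_,c_]])
k=W.mean(0)+Rt@[-.022,.016]; print("knob target",k, r.solve_ik([*k,.03],down(np.pi+yaw)))
print("pads y",k[1]-.057,k[1]+.057,"rib/wall",W.mean(0)[1]-.044,W.mean(0)[1]+.076)
E
```

```text
[[ 0.3892 -0.2285]
 [ 0.3942 -0.0721]
 [ 0.505  -0.0737]
 [ 0.4992 -0.237 ]]
centre [ 0.4469304  -0.15280797]
yaw -2.164347829493653
sides [0.15645329 0.11080825 0.16340089 0.11029128]
case edge [ 0.48126579 -0.13933389  0.1       ]
knob target [ 0.42555035 -0.13598853] [-4.43109774e-01  6.31996969e-01  1.98574790e+00 -4.44089210e-16
  5.23847786e-01 -1.97613110e+00]
pads y -0.19298852977654582 -0.07898852977654583 rib/wall -0.1968079678083297 -0.0768079678083297
```

```bash
python3 - <<'E'
from h import *
o=down(np.pi-np.radians(2.2)); k=[.4256,-.136]
r.move_ptp([*k,.10],o)
print(r.move_linear([*k,.0258],feed=.06,until_force=6)); print(r.sense()["tcp_pos"],r.sense()["contact_force"])
r.open(); st("open")
r.move_linear([*k,.16],feed=.15)
save('w5.png',r.read_camera("wrist"))
r.move_linear([*k,.23],feed=.2)
r.gripper_close(); st()
save('sc3.png',r.read_camera("scene"))
E
```

```text
False
[ 0.42578081 -0.13609073  0.02609443] [-0.93913423 -1.37912217 -0.95840799]
open t 12.87 tcp_g [ -83.7 -392.9   25.8] Fg [0.1 0.6 0.6] open 85.6 ff 0.0
 t 15.22 tcp_g [ -83.6 -392.9  230. ] Fg [-0.1  0.3  0.3] open 0.0 ff 0.0
```

View pics/w5.png

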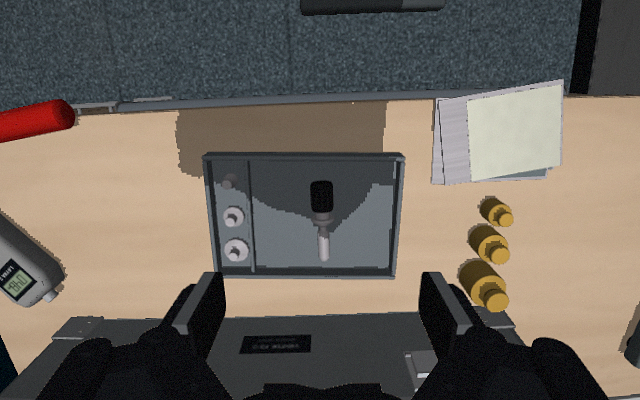

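The pin lies in the free part of the tray: knob at (321,195), tip at (323,260), feet and weights undisturbed. Next I touch the lever pad with closed fingertips and rectify the dial by code.

```bash
cat >> h.py <<'E'
def dial(name):
    c=cal("wrist"); im=r.read_camera("wrist"); save(name+'.png',im)
    n=300; u,v=np.meshgrid(np.linspace(-30,30,n),np.linspace(30,-30,n)) # u right(-y), v up
    P=np.stack([np.full(u.size,-47.),-u.ravel(),107+v.ravel()],1)/1e3
    W=G0+P@RG.T; q=proj(W,c).astype(np.float32).reshape(n,n,2)
    rec=cv2.remap(im,q[...,0],q[...,1],cv2.INTER_CUBIC); save(name+'_d.png',rec); return rec
E
python3 - <<'E'
from h import *
o=down(np.pi+YAW)
r.move_ptp(g(-60,80,250),o)
r.move_linear(g(-15,105,215),feed=.15)
r.hold(.3); st("above")
print(r.move_linear(g(-15,105,180),feed=.06,until_force=2.5)); st("c1")
t=r.move_linear(g(-15,105,170),feed=.02,until_force=2.5); st("c2 %s"%t); 
dial('d0')
a=cv2.imread('pics/d0.png'); b=cv2.imread('pics/d0_d.png')
cv2.imwrite('pics/m0.png',np.hstack([cv2.resize(a,(480,300)),b]))
E
```

```text
above t 17.88 tcp_g [-15.2 104.9 215.7] Fg [ 0.  -0.   0.6] open -0.4 ff 0.0
True
c1 t 18.37 tcp_g [-15.3 105.  185. ] Fg [0.6 0.8 6.1] open 0.1 ff 2.5715068422141485
c2 True t 18.76 tcp_g [-15.3 105.1 182.3] Fg [-0.8  0.2  5.3] open -0.0 ff 2.804510892019607
```

View pics/m0.png

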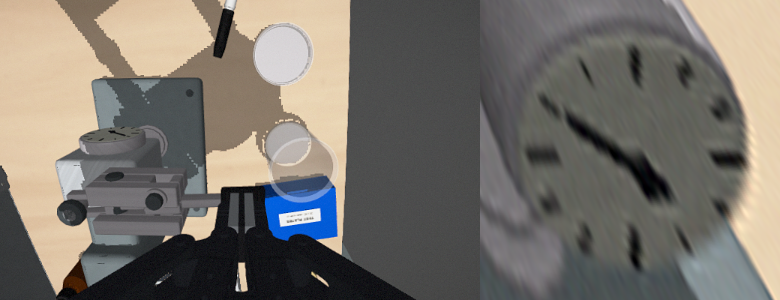

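The fingertips are on the pad, about 6 mm pressed (TCP 182 mm) with 5.3 N. In the rectified dial (right half, ring centre about (635,157)) the hand's long end points to about ten o'clock. That doesn't match a lift of about 1.7 mm, so I ease the lever up a little and compare hand angles numerically, including the earlier rest pictures.

```bash
cat >> h.py <<'E'
def rect(im,c,n=300):
    u,v=np.meshgrid(np.linspace(-30,30,n),np.linspace(30,-30,n))
    W=G0+(np.stack([np.full(u.size,-47.),-u.ravel(),107+v.ravel()],1)/1e3)@RG.T
    q=proj(W,c).astype(np.float32).reshape(n,n,2)
    return cv2.remap(im,q[...,0],q[...,1],cv2.INTER_CUBIC)
def hand(rec):
    gr=cv2.cvtColor(rec,cv2.COLOR_BGR2GRAY); n=len(gr)
    yy,xx=np.mgrid[:n,:n]; m=((gr<75)&(np.hypot(xx-155,yy-162)<72)).astype(np.uint8)
    k,l,s,ce=cv2.connectedComponentsWithStats(m); i=1+np.argmax(s[1:,4])
    p=np.argwhere(l==i)[:,::-1].astype(float); mu=p.mean(0); w,V=np.linalg.eigh(np.cov(p.T)); t=(p-mu)@V[:,1]
    return "ends",(mu+V[:,1]*t.min()).round(0),(mu+V[:,1]*t.max()).round(0),"axis cw deg",np.degrees(np.arctan2(V[0,1],-V[1,1]))%180,"n",s[i,4]
E
python3 - <<'E'
from h import *
K,k1,T=cal("wrist"); s=r.sense(); Tt=np.eye(4); Tt[:3,:3]=R.from_rotvec(s["eef_rot"]).as_matrix(); Tt[:3,3]=s["tcp_pos"]
X=np.linalg.inv(Tt)@T
out=[]
for n,p in (("w2",(-57,54.2,166.2)),("w3",(-118,53.8,229.5))):
    A=np.eye(4); A[:3,:3]=R.from_rotvec(down(np.pi+YAW)).as_matrix(); A[:3,3]=g(*p)
    e=rect(cv2.imread(f'pics/{n}.png'),(K,k1,A@X)); out.append(e); print(n,hand(e))
e=cv2.imread('pics/d0_d.png'); out.append(e); print('d0',hand(e))
for i,z in ((1,185),(2,179)):
    r.move_linear(g(-15,105,z),feed=.03); r.hold(.2); st(z); dial(f'd{i}')
    e=cv2.imread(f'pics/d{i}_d.png'); out.append(e); print(hand(e))
cv2.imwrite('pics/m1.png',cv2.resize(np.hstack(out),None,fx=.5,fy=.5))
E
```

```text
w2 ('ends', array([152.,  91.]), array([153., 194.]), 'axis cw deg', np.float64(178.967015205093), 'n', np.int32(1603))
w3 ('ends', array([ 96., 111.]), array([ 97., 214.]), 'axis cw deg', np.float64(179.5750329188993), 'n', np.int32(1638))
d0 ('ends', array([193., 199.]), array([ 95., 122.]), 'axis cw deg', np.float64(128.44514253208763), 'n', np.int32(2390))
185 t 19.26 tcp_g [-15.1 105.  185.3] Fg [-1.4  0.1  5.4] open 0.0 ff 2.660611079481896
('ends', array([126.,  97.]), array([182., 210.]), 'axis cw deg', np.float64(153.836841370579), 'n', np.int32(1683))
179 t 19.86 tcp_g [-15.1 105.2 179.4] Fg [-1.1  1.2  5.6] open 0.3 ff 3.0495585361495614
('ends', array([198., 183.]), array([ 82., 159.]), 'axis cw deg', np.float64(101.90154667139065), 'n', np.int32(3115))
```

The hand moves 8.9° per mm of press, which is 0.30 mm of lift per mm and agrees with the lever ratio. In my rectified view it turns to the left from twelve. So I measure lift as |angle|/30, which is 2.6 mm now, and continue down in steps.

```bash
python3 - <<'E'
from h import *
out=[]
for i,z in ((3,172),(4,166),(5,162)):
    r.move_linear(g(-15,105,z),feed=.03); r.hold(.3); st(z); dial(f'd{i}')
    e=cv2.imread(f'pics/d{i}_d.png'); out.append(e); print(hand(e))
a=cv2.resize(cv2.imread('pics/d5.png'),(480,300))
top=np.hstack([a,out[2]]); bot=np.hstack([out[0],out[1],np.zeros((300,180,3),np.uint8)])
cv2.imwrite('pics/m2.png',np.vstack([top,bot]))
E
```

```text
172 t 20.59 tcp_g [-15.1 105.  172.4] Fg [-2.  -0.3  7. ] open -0.0 ff 3.362042378867045
('ends', array([180., 144.]), array([132., 231.]), 'axis cw deg', np.float64(28.723856154185285), 'n', np.int32(2716))
166 t 21.29 tcp_g [-14.9 104.8 166.6] Fg [-2.  -1.3  8.5] open 0.2 ff 3.5751892277039587
('ends', array([146., 138.]), array([191., 224.]), 'axis cw deg', np.float64(152.35089664456282), 'n', np.int32(1362))
162 t 21.93 tcp_g [-14.6 105.  162.7] Fg [-0.1 -1.9  9.2] open 0.3 ff 3.7598247779533267
('ends', array([215., 201.]), array([132., 153.]), 'axis cw deg', np.float64(120.03769034734995), 'n', np.int32(1907))
```

View pics/m2.png

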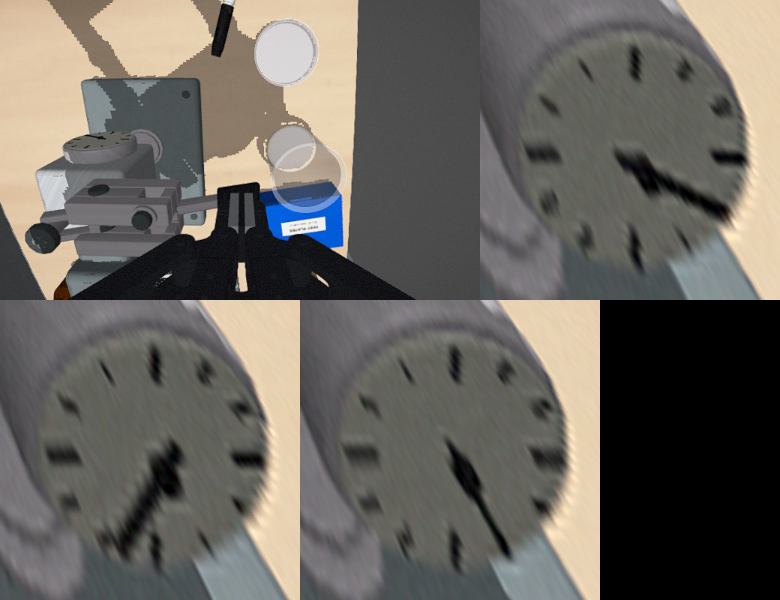

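The hand angle in steps is −151°, −208° and −240°, i.e. lifts of 5.0, 6.9 and 8.0 mm. The press depth of about 26 mm agrees. I check that it holds, then hand in.

```bash
python3 - <<'E'
from h import *
r.hold(.8); st(); dial('d6'); h=hand(cv2.imread('pics/d6_d.png')); print(h)
if abs(h[4]-120)<5: print(r.close_job())
E
```

```text
t 22.77 tcp_g [-14.6 104.9 162.7] Fg [ 0.6 -1.1  9. ] open 0.2 ff 3.7608126446139067
('ends', array([215., 202.]), array([132., 153.]), 'axis cw deg', np.float64(120.49939131618213), 'n', np.int32(1905))
the job is handed in; nothing more can be done
None
```

I handed the job in at about 23 s with the pin in the tray and the lever held down at 8.0 mm of lift; that figure rests on hand travel (240° at 30° per mm) and press depth, because seen from the front the hand turned anticlockwise and stood at four o'clock, not eight.

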